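# Fit up a split gear case on the welding positioner and hold it shut for tacking

### The arm

A 6-joint arm with a two-finger parallel gripper is mounted at the origin on the work surface. World frame = base frame: x ahead of the robot, y to its left, z up, the work surface at z = 0. Lengths are in m, angles in rad, forces in N, time in s.
With the tool pointing down it reaches from about 0.35 to 0.95 m from the base axis. Payload 17.4 kg.
Tool frame: the origin (TCP) lies between the finger pads, 19 mm behind the fingertips; this is the grasp point; z points along the fingers, y is the line along which they close (so a half turn about z gives the same grasp; the last joint's range is limited). The gripper opens to 93 mm and grips with 3 to 60 N. Pads are 15 mm wide; open, the fingers measure 128 mm over their backs; the gripper's body (75 mm by 188 mm) begins 65 mm behind the grasp point.
Start: joints at [1.23, 0.116, 1.442, -0, 1.584, -0.038], TCP at [0.201, 0.644, 0.237] pointing down, gripper open.
Joint ranges: [-2.83, 2.83], [-0.83, 2.19], [0.07, 2.5], [-1.14, 4.28], [0.01, 3], [-2.97, 2.97]. Speed limits (rad/s): [1.89, 1.89, 2.22, 3.14, 3.14, 3.14].

### API

Orientations are given as a unit quaternion [x, y, z, w].
In Python, from rig import status, optics, workorder, models gives the robot as it stands. The module is installed in compiled form; this text tells all that it offers.
- The arm moves only by the tool drive_effector, called after ">>>" in YAML: its name, and indented under it one key for each argument. Schema: {"type":"object","properties":{"plan":{"type":"array","items":{"type":"array","items":{"type":"number"},"minItems":5,"maxItems":5},"minItems":1,"maxItems":8},"force":{"type":"number"},"only":{"type":"string"},"quiet":{"type":"boolean"},"lines":{"type":"string"}},"required":["plan"],"additionalProperties":false}. plan is a list of rows, 1 to 8 of them, each of 5 numbers: the opening from 0.0 (shut) to 1.0 (fully open), then dx, dy, dz in units of 50 mm, then a turn about the tool's z in units of 0.1 rad; each row is the pose to reach, as a shift and turn from the pose commanded when the call began, along the tool's axes at that moment; what a row does not reach only later rows make up. A row lasts 1/10 s, in which the tool goes at most 0.05 m and 0.15 rad, less where a joint would pass 70% of its speed; a pose out of reach is approached as far as the arm can. The fingers move at their own pace and stop on an object; force is the grip in N (left out, the last holds). Time passes only in rows, so rows that do not move let the fingers close. The tool returns the time, the measured TCP pose, the force, the opening and the grip force at its end. only (a regular expression) keeps the lines of the reply that match it, lines (a string "A,B") keeps lines A to B, and quiet returns only ok. Input that does not fit is refused with a message, and nothing moves.
- status.read_state(): the state, without advancing time (a new reading comes with each control period).
- optics.snapshot(name): name is "scene" or "top" or "wrist"; returns a dict with "pixels" (384x512x3 uint8, red, green, blue), "fx", "fy", "cx", "cy" (pixels), "position" and "rotation" of the camera in the world; the wrist camera has in their place "mount" (4x4, takes a point from camera to tool coordinates, whose origin is the TCP and whose axes are the flange's). Camera axes: x right, y down, z forward; pixel columns grow to the right and rows downward; lengths in m; the calibration is good to about 2 mm. A picture is of the moment at which its call begins: read the wrist's pose just before it. There is no depth.
- workorder.hand_in(): hands the job in; it is judged then, once.
Trained networks look in a picture, given as the dict that the camera call returned (one of the last four; its "shot" number tells which), for a name from the list of things; names that differ only in an ending like _2 or _b are one class to them, and where a whole thing is asked for, a point or a joint stands for the part that bears it (a point fixed in the world has none). Each returns a list of dicts, best first, with "confidence" (0 to 1); they miss things now and then, are a little off and sometimes report something else, mostly with a low value. They report only what shows in the picture. A call takes as long as a camera call. They do not tell look-alikes from the thing itself.
- models.outline_of(picture, query): "pixels" (384x512 bool, what is visible of it) and "box" ([centre column, centre row, width, height] in pixels, round what is visible of it).
The state is a dict: "t": time; "q": joint angles; "qvel": joint speeds; "joint_torque": joint torques, N m; "position": TCP position; "eef_rot": TCP orientation; "ft_force": force on the tool from outside, world axes, zero at the start; "ft_torque": the same for the moment, N m; "opening": opening from 0.0 (shut) to 1.0 (fully open); "gripper_force": force on a finger pad.
Only numpy, scipy, OpenCV 4.12 (cv2) and the standard library are available. Lean on these libraries where they do the work, as an engineer would, in place of code of your own. Each camera call takes 0.05 s, during which the arm holds its last target. There are 200 camera calls.

### The job

Get the aluminium gear case ready for tack welding on the bench positioner: first turn the positioner's speed knob fully back to its zero stop, so that the turntable cannot move, and only then fit the loose upper half onto the two dowel pins of the lower half, flush all round. Finish while still holding the upper half and pressing it down with a steady push of about 15 N on top of its own weight, so that the welder can tack the seam: do not let go, and leave the other things on the bench where they are.

Things in the scene. Friction and masses are not known exactly. Their poses are not given: they have to be found in the camera images.
- speed_knob (a joint): Speed knob, rad: 0 at its zero stop, growing clockwise from above to 4.71; starts at 1.0 to 2.6, so turn it anticlockwise. Light friction; stays where left. A vertical-axis black bar grip 44 mm long, 12 wide, 26 high on a flat 48 mm skirt. At value q the bar, its end with the white line, points (2.356 - q) rad anticlockwise from control_box's x axis; the first tick of the white dial marks zero.
- control_box: Positioner's grey control box, 150 (x) x 110 x 57 mm high, fixed to the bench, black panel facing up; origin at the centre of its underside, z up. The knob stands 18 mm off centre towards -x: skirt 57 to 62 mm, bar 62 to 88 mm above the bench. Towards +x are a rocker switch and a lamp, 5 mm high, not used.
- knob_grip (a point): Point on the knob's axis, 83 mm above the bench (5 mm below the top of the bar): where to grip. Axes as the control box's.
- upper_half: Loose upper gear-case half, aluminium, 0.4 to 0.6 kg, split face down on the bench. Origin: centre of the split face, z up. Flange 156 (x) x 100 x 8 mm; box shell 116 x 76 mm, top at 40 mm; half-round bearing boss, radius 26 mm, at the +x end. On top a lug plate 60 mm long (x), 10 thick (y), from 40 to 80 mm high. Two 9.5 mm through holes in the flange at (66, 36) and (-66, 0) mm.
- upper_lug (a point): Middle of the upper half's lug, 64 mm above its split face: where to grip, fingers closing across the 10 mm thickness (its y). Axes as the upper half's.
- hole_A (a point): Mouth, in the split face, of the upper half's hole by the boss: (66, 36, 0) mm from the upper half's origin.
- hole_B (a point): Mouth, in the split face, of the upper half's hole at the plain end: (-66, 0, 0) mm from the upper half's origin.
- lower_seat (a point): Centre of the lower half's split face, level, 152 mm above the bench, z up. The lower half mirrors the upper, boss at +x too, held immovably by two jaws on the positioner's round turntable. When fitted, the upper half's origin and axes coincide with this point's; it fits one way round only, the two half bosses making a full circle.
- pin_A (a point): Foot, in the split face, of the lower half's dowel pin by the boss: (66, 36, 0) mm from lower_seat. Pins are steel, 8 mm across, 16 mm high, the upper 8 mm tapered to a 3 mm tip.
- pin_B (a point): Foot, in the split face, of the lower half's dowel pin at the plain end: (-66, 0, 0) mm from lower_seat. Same size.
- lower_half: The lower half of the gear case as one piece with the turntable and its jaws, fixed. Origin at the centre of the turntable's underside, 100 mm above the bench and 52 mm below lower_seat; same axes as lower_seat.
- positioner: Blue drive box of the positioner, 220 x 220 mm with a grey motor at its +x side, fixed to the bench; origin at the centre of its underside. The turntable stands on it.
- grinder: Bystander: angle grinder lying on the bench, 330 mm long in its y, 80 mm high, disc at +y; origin on the bench under its blue motor.
- channel: Bystander: steel U-channel offcut, 75 mm (x) by 200 mm (y), 44 mm high; origin at the centre of its underside.
- fins: Bystander: small plate 90 x 60 mm with a row of seven steel bars on it, 22 mm high; origin at the centre of its underside.
- spanner: Bystander: steel spanner lying along its x axis; origin at its middle, underside.
There are look-alikes about, which are no part of the job. Leave any yellow look-alike of the upper_half alone. There is more than one size of the control_box; the job needs the larger.

How it is judged:
On the way, in this order (a step that is already met when the one before it is completed fails the run):
1. the speed knob is turned back to its zero stop (value of joint speed_knob below 0.1 rad), for 0.2 s.
2. the upper half sits on both dowel pins, flush with the lower half (distance between hole_A and pin_A below 0.003 m and distance between hole_B and pin_B below 0.003 m), for 0.2 s.
At the end, for the whole second after the job is handed in: The knob is within 0.1 rad of zero; the upper half is at rest on both pins (each hole within 2.5 mm of its pin sideways, gap under 2 mm), bears on the lower half with 11 to 60 N (weight and push), and is still between the fingers (touching, TCP at most 90 mm above its split face) (value of joint speed_knob below 0.1 rad and horizontal distance between hole_A and pin_A below 0.0025 m and horizontal distance between hole_B and pin_B below 0.0025 m and z of each of hole_A, hole_B in the frame of lower_seat below 0.002 m and contact force between upper_half and lower_half between 11 and 60 N and contact force between the fingers and upper_half above 4 N and linear speed of upper_half below 0.01 m/s and z of the grasp point in the frame of upper_half below 0.09 m); the arm keeps its last pose, push and grip.
It fails at once if the grinder, channel, fin plate or spanner is moved by more than 30 mm (distance of any of grinder, channel, fins, spanner from where it was at the start of the episode above 0.03 m).
It also fails if it takes over 72 s, if anything falls off the work surface, if the arm or the gripper's body presses on something with over 40 N, if the wrist force passes 120 N, or if a joint passes its speed limit or range.

## Working session

There is one attempt and no reset: what is moved stays moved. The work goes in short steps, Python scripts to look and compute and a tool call to move; the robot and the scene stay as the last step left them, time stands still between calls to the robot, and variables do not carry over. Pictures are saved under pics/ and viewed, at most 10 in all, crops included, and the job is handed in when it is done.

```bash
mkdir -p pics; cat > h.py <<'E'
import numpy as np, cv2
from rig import status, optics, workorder, models
from scipy.spatial.transform import Rotation as R
def snap(n,save=None):
    s=status.read_state(); p=optics.snapshot(n)
    if n=="wrist":
        M=np.array(p["mount"]); T=np.eye(4); T[:3,:3]=R.from_quat(s["eef_rot"]).as_matrix(); T[:3,3]=s["position"]
        C=T@M; p["position"]=C[:3,3]; p["rotation"]=C[:3,:3]
    if save: cv2.imwrite("pics/"+save+".png",cv2.cvtColor(p["pixels"],cv2.COLOR_RGB2BGR))
    return p
def mat(p):
    r=np.array(p["rotation"])
    return r if r.shape==(3,3) else R.from_quat(r.ravel()).as_matrix()
def back(p,uv,z):
    uv=np.atleast_2d(np.asarray(uv,float)); d=np.c_[(uv[:,0]-p["cx"])/p["fx"],(uv[:,1]-p["cy"])/p["fy"],np.ones(len(uv))]@mat(p).T
    c=np.array(p["position"]); k=(z-c[2])/d[:,2]; return c+d*k[:,None]
def proj(p,X):
    Y=(np.atleast_2d(X)-p["position"])@mat(p); return np.c_[p["fx"]*Y[:,0]/Y[:,2]+p["cx"],p["fy"]*Y[:,1]/Y[:,2]+p["cy"]]
E
python3 - <<'E'
from h import *
s=status.read_state(); print(s)
a=snap("top","top0"); b=snap("scene","scene0")
for p,n in((a,"top"),(b,"scene")):
    print(n,p["fx"],p["position"],np.round(p["rotation"],3).tolist())
    for q in["control_box","speed_knob","upper_half","lower_half","grinder","channel","fins","spanner"]:
        for d in models.outline_of(p,q): print(q,round(d["confidence"],2),np.round(d["box"]),back(p,d["box"][:2],0.05).round(3))
cv2.imwrite("pics/both.png",cv2.cvtColor(cv2.resize(a["pixels"],(800,600)),cv2.COLOR_RGB2BGR))
E
```

```text
{'t': 0.0, 'q': array([ 1.23018018e+00,  1.16471641e-01,  1.44224521e+00, -6.36274439e-07,
        1.58401657e+00, -3.77869612e-02]), 'qvel': array([-4.01449925e-04,  7.20895764e-04, -1.16454301e-03,  3.13066499e-04,
        1.42045890e-04,  5.55095967e-05]), 'joint_torque': array([-3.25278743e-04, -7.21248794e+01, -6.22629905e+01,  7.79317995e-02,
        2.36828439e-02, -6.42223563e-05]), 'position': array([0.20123904, 0.64411298, 0.2367273 ]), 'eef_rot': array([ 1.50836672e-01,  9.88558533e-01, -5.60264741e-04, -1.06962318e-04]), 'ft_force': array([ 0.11132425, -0.13221965,  0.15088768]), 'ft_torque': array([ 0.00102967,  0.04380549, -0.05759859]), 'gripper_force': 0.0, 'opening': 1.0025703540810726}
top 397.1531203883843 [0.35961171 0.05144311 1.67466185] [0.712, -0.7, 0.042, -0.038]
control_box 0.85 [118. 198.  35.  32.] [[0.509 0.588 0.05 ]]
control_box 0.59 [168. 216.  33.  39.] [[0.436 0.38  0.05 ]]
control_box 0.41 [381. 200.  28.  78.] [[ 0.516 -0.491  0.05 ]]
speed_knob 0.42 [305. 185.  63. 103.] [[ 0.573 -0.177  0.05 ]]
speed_knob 0.41 [170. 222.   9.   9.] [[0.415 0.373 
[... 641 characters left out ...]
.37 [189. 219.  84. 102.] [[ 0.625 -0.144  0.05 ]]
speed_knob 0.74 [362. 192.  15.  13.] [[0.4   0.383 0.05 ]]
speed_knob 0.42 [435. 222.   9.  11.] [[0.518 0.598 0.05 ]]
upper_half 0.97 [275. 228.  51.  42.] [[0.623 0.124 0.05 ]]
upper_half 0.8 [306. 176.  49.  38.] [[0.339 0.196 0.05 ]]
upper_half 0.74 [189. 219.  86.  99.] [[ 0.627 -0.143  0.05 ]]
lower_half 0.61 [187. 177.  65.  52.] [[ 0.413 -0.212  0.05 ]]
grinder 0.74 [ 94. 192.  60.  63.] [[ 0.543 -0.494  0.05 ]]
grinder 0.52 [238. 267.  74.  32.] [[0.795 0.042 0.05 ]]
grinder 0.27 [276. 227.  52.  46.] [[0.617 0.126 0.05 ]]
channel 0.64 [236. 266.  74.  34.] [[0.793 0.037 0.05 ]]
fins 0.56 [259. 186.  20.  16.] [[0.424 0.044 0.05 ]]
```

View pics/both.png

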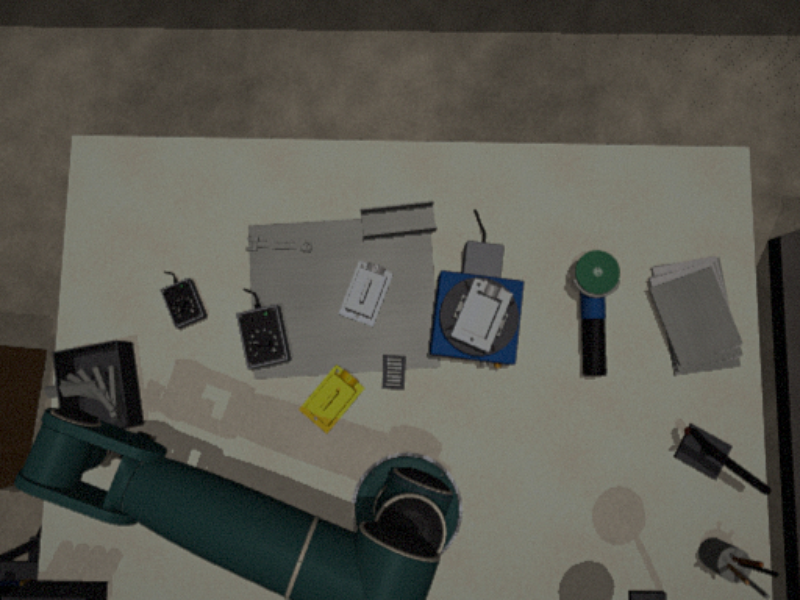

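View pics/scene0.png

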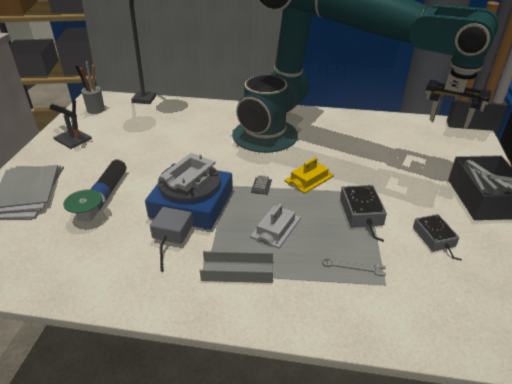

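Bigger control box is at top-view (263,335) in the 800x600 picture; the grey upper half at (366,292), the lower half at (480,315), and the yellow look-alike at (332,397). Next I move over the knob.

Units first: shifts go in units of 50 mm and turns go in units of 0.1 rad. So -0.24 m is -4.8, -0.2 m is -4.

>>> drive_effector:
  plan:
    - [1, -0.8, -0.5, -0.4, 0]
    - [1, -1.6, -1, -0.8, 0]
    - [1, -2.4, -1.5, -1.2, 0]
    - [1, -3.2, -2, -1.6, 0]
    - [1, -4, -2.6, -1.6, 0]
    - [1, -4.8, -3.1, -1.6, 0]
    - [1, -5.3, -3.4, -1.6, 0]
    - [1, -5.3, -3.4, -1.6, 0]

```text
t: 1.7
position: [0.4056, 0.4005, 0.3177]
eef_rot: [0.153, 0.988, 0.0, 0.0]
ft_force: [-0.0, 1.5, 0.4]
opening: 1.001
gripper_force: 0.0
```

```bash
python3 - <<'E'
from h import *
s=status.read_state(); p=snap("wrist","w1"); print(s["position"],s["eef_rot"],p["position"],p["fx"],np.round(p["mount"],3).tolist())
for q in["control_box","speed_knob"]:
    for d in models.outline_of(p,q): print(q,round(d["confidence"],2),np.round(d["box"]),back(p,d["box"][:2],0.062).round(3))
E
```

```text
[0.40557289 0.40047008 0.31773825] [1.52580376e-01 9.88290981e-01 2.40740901e-06 4.07089812e-04] [0.32463494 0.42546661 0.4649932 ] 273.26865336665315 [[0.001, -0.953, -0.303, 0.085], [1.0, 0.001, 0.001, -0.001], [-0.0, -0.303, 0.953, -0.147], [0.0, 0.0, 0.0, 1.0]]
control_box 0.94 [394. 189.  81.  83.] [[0.508 0.591 0.062]]
control_box 0.62 [255. 183. 106. 114.] [[0.435 0.389 0.062]]
speed_knob 0.97 [247. 179.  32.  33.] [[0.425 0.38  0.062]]
speed_knob 0.96 [395. 193.  23.  27.] [[0.515 0.591 0.062]]
speed_knob 0.74 [309. 286.  27.  15.] [[0.641 0.421 0.062]]
```

View pics/w1.png

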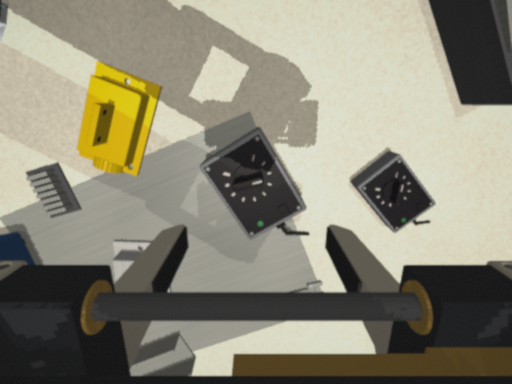

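Bigger box at centre with knob at (247,181), lamp at (260,223) marking +x. Zooming into it.

```bash
python3 - <<'E'
from h import *
im=cv2.imread("pics/w1.png")[115:250,190:325]
im=cv2.resize(im,(600,600),interpolation=cv2.INTER_CUBIC); cv2.imwrite("pics/w1c.png",cv2.convertScaleAbs(im,alpha=1.6))
E
```

```text
(no output)
```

View pics/w1c.png

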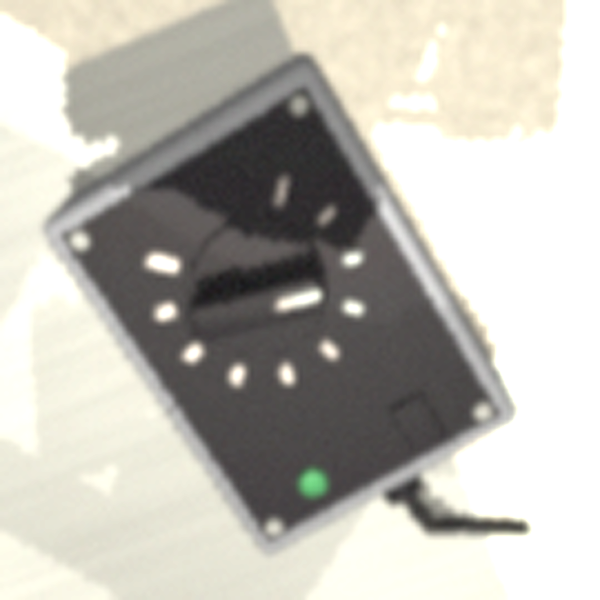

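```bash
cat >> h.py <<'E'
def go(target,ang=None):
    """tool-axis shift from current measured pose; ang: desired world yaw of tool x (mod pi)"""
    s=status.read_state(); M=R.from_quat(s["eef_rot"]).as_matrix()
    d=M.T@(np.array(target)-s["position"]); out=[d.round(4)]
    if ang is not None:
        cur=np.arctan2(M[1,0],M[0,0]); t=-(ang-cur); t=(t+np.pi/2)%np.pi-np.pi/2; out.append(round(t,3))
    print("shift",*out,"q6",s["q"][5].round(3)); 
E
python3 - <<'E'
from h import *
p=snap("wrist")
c=np.array([[299,104],[80,241],[483,411],[273,527]])/4.444+[190,115]
X=back(p,c,0.058); print(X.round(4))
print([np.linalg.norm(X[i]-X[j]).round(4) for i,j in((0,1),(2,3),(0,2),(1,3))])
ex=(X[2]+X[3]-X[0]-X[1]); a=np.arctan2(ex[1],ex[0]); o=X.mean(0); k=o-0.018*np.array([np.cos(a),np.sin(a),0]); print("box",o,"yaw",a,"knob",k)
w=back(p,np.array([[278,303],[320,296]])/4.444+[190,115],0.088); print(w); b=np.arctan2(*(w[1]-w[0])[1::-1]); print("bar",b,"q",(2.356-(b-a))%(2*np.pi), "line end from knob",w[1]-k)
k[2]=.085; go(k,b)
E
```

```text
[[0.3684 0.4153 0.058 ]
 [0.3904 0.3299 0.058 ]
 [0.4919 0.446  0.058 ]
 [0.5132 0.3602 0.058 ]]
[np.float64(0.0882), np.float64(0.0883), np.float64(0.1272), np.float64(0.1265)]
box [0.44097227 0.38783999 0.058     ] yaw 0.24304662727792323 knob [0.4235013 0.3835081 0.058    ]
[[0.42360383 0.39092985 0.088     ]
 [0.42539661 0.40454615 0.088     ]]
bar 1.4398849160144431 q 1.15916171126348 line end from knob [0.0018953  0.02103805 0.03      ]
shift [-0.0256 -0.0131  0.2324] 1.4 q6 -0.527
```

Converted, 0.14 m is 2.8, 0.12 m is 2.4, 1.2 rad is 12.

>>> drive_effector:
  plan:
    - [1, -0.4, -0.26, 0.6, 1.5]
    - [1, -0.512, -0.262, 1.2, 3]
    - [1, -0.512, -0.262, 1.8, 4.5]
    - [1, -0.512, -0.262, 2.4, 6]
    - [1, -0.512, -0.262, 2.8, 7.5]
    - [1, -0.512, -0.262, 2.8, 9]
    - [1, -0.512, -0.262, 2.8, 10.5]
    - [1, -0.512, -0.262, 2.8, 12]

```text
t: 2.7
position: [0.4232, 0.384, 0.1772]
eef_rot: [0.684, 0.729, -0.0, -0.0]
ft_force: [0.3, -0.7, -0.3]
opening: 1.004
gripper_force: 0.0
```

>>> drive_effector:
  plan:
    - [1, 0, 0, 0, 1.5]
    - [1, 0, 0, 0, 2]
    - [1, 0, 0, 0, 2]

```text
t: 3.0
position: [0.4233, 0.3838, 0.1774]
eef_rot: [0.752, 0.659, -0.0, -0.0]
ft_force: [-0.1, -0.1, -0.0]
opening: 0.998
gripper_force: 0.0
```

```bash
python3 - <<'E'
from h import *
p=snap("wrist","w2")
for d in models.outline_of(p,"speed_knob"): print(d["confidence"],d["box"],back(p,d["box"][:2],0.062))
k=[.4235,.3835,.0835]; print(proj(p,[[.4235,.3835,.062],[.4235,.3835,.088]])); go(k,1.45)
E
```

```text
0.78 [260.5, 198.2, 47.4, 53.3] [[0.42696542 0.37679825 0.062     ]]
0.18 [285.6, 179.9, 190.7, 153.7] [[0.45415356 0.39266053 0.062     ]]
[[256.26285873 192.40032526]
 [256.26628398 201.06624179]]
shift [-0.0001 -0.      0.0939] -0.008 q6 0.82
```

View pics/w2.png

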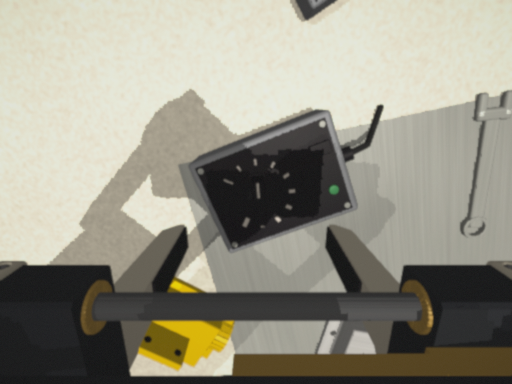

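White line is vertical in the image at (258,190), so the fingers are square to the bar. Going down to grip.

>>> drive_effector:
  plan:
    - [1, 0, 0.03, 0.6, 0]
    - [1, 0, 0.03, 1.2, 0]
    - [1, 0, 0.03, 1.6, 0]
    - [1, 0, 0.03, 1.84, 0]
    - [1, 0, 0.03, 1.84, 0]

```text
t: 3.6
position: [0.4249, 0.3825, 0.084]
eef_rot: [0.752, 0.659, -0.001, -0.0]
ft_force: [0.5, 0.1, -0.4]
opening: 0.997
gripper_force: 0.0
```

>>> drive_effector:
  plan:
    - [0, 0, 0, 0, 0]
    - [0, 0, 0, 0, 0]
    - [0, 0, 0, 0, 0]
    - [0, 0, 0, 0, 0]
    - [0, 0, 0, 0, 0]
    - [0, 0, 0, 0, 0]
    - [0, 0, 0, 0, 0]
    - [0, 0, 0, 0, 0]
  force: 20

```text
t: 4.4
position: [0.4256, 0.3827, 0.0854]
eef_rot: [0.752, 0.659, -0.0, -0.0]
ft_force: [-0.1, -0.5, 0.4]
opening: 0.362
gripper_force: 0.0
```

>>> drive_effector:
  plan:
    - [0, 0, 0, 0, 0]
    - [0, 0, 0, 0, 0]
    - [0, 0, 0, 0, 0]
    - [0, 0, 0, 0, 0]
    - [0, 0, 0, 0, 0]
    - [0, 0, 0, 0, 0]
  force: 20

```text
t: 5.0
position: [0.4254, 0.3828, 0.0854]
eef_rot: [0.752, 0.659, -0.0, -0.0]
ft_force: [-3.4, 2.7, 0.9]
opening: 0.129
gripper_force: 19.6
```

>>> drive_effector:
  plan:
    - [0, 0, 0, 0, -1.5]
    - [0, 0, 0, 0, -3]
    - [0, 0, 0, 0, -4.5]
    - [0, 0, 0, 0, -6]
    - [0, 0, 0, 0, -7.5]
    - [0, 0, 0, 0, -9]
    - [0, 0, 0, 0, -10]
    - [0, 0, 0, 0, -10]

```text
t: 5.8
position: [0.4235, 0.3821, 0.0853]
eef_rot: [0.342, 0.94, -0.002, -0.002]
ft_force: [-22.7, -6.8, 13.2]
opening: 0.125
gripper_force: 19.9
```

```bash
python3 -c "
from h import *
print(status.read_state()['ft_torque'])"
```

```text
[-1.30651881e+00  4.01334749e+00  1.90511741e-03]
```

Converted, -0.0017 m is -0.034, 0.0012 m is 0.024, -0.24 rad is -2.4.

>>> drive_effector:
  plan:
    - [0, 0.024, -0.034, 0, 0]
    - [0, 0.024, -0.034, 0, -1]
    - [0, 0.024, -0.034, 0, -1.8]
    - [0, 0.024, -0.034, 0, -2.4]
    - [0, 0.024, -0.034, 0, -2.4]

```text
t: 6.3
position: [0.423, 0.3817, 0.0853]
eef_rot: [0.228, 0.974, -0.001, -0.001]
ft_force: [-7.8, -2.6, 3.1]
opening: 0.137
gripper_force: 21.1
```

```bash
python3 -c "
from h import *
s=status.read_state();print(s['ft_torque'],s['ft_force']); a=2*np.arctan2(s['eef_rot'][1],s['eef_rot'][0]);print('q est',2.356-(a-.243))"
```

```text
[-0.65465709  1.36540756 -0.38436293] [-7.8497276  -2.59290362  3.07951969]
q est -0.08162689570315473
```

Torque shows the stop. Release and rise straight up, then look.

>>> drive_effector:
  plan:
    - [0.6, 0, 0, 0, 0]
    - [0.6, 0, 0, 0, 0]
    - [0.6, 0, 0, 0, 0]
    - [1, 0, 0, 0, 0]
    - [1, 0, 0, 0, 0]
    - [1, 0, 0, 0, 0]

```text
t: 6.9
position: [0.4236, 0.3822, 0.0855]
eef_rot: [0.229, 0.973, 0.0, 0.0]
ft_force: [-0.2, -0.4, -0.1]
opening: 0.602
gripper_force: 0.0
```

>>> drive_effector:
  plan:
    - [1, 0, 0, -1, 0]
    - [1, 0, 0, -2, 0]
    - [1, 0, 0, -2.8, 0]
    - [1, 0, 0, -3.6, 0]
    - [1, 0, 0, -4, 0]
    - [1, 0, 0, -4, 0]

```text
t: 7.5
position: [0.4241, 0.3826, 0.2889]
eef_rot: [0.229, 0.973, 0.002, 0.001]
ft_force: [0.0, -0.6, -0.3]
opening: 0.995
gripper_force: 0.0
```

```bash
python3 - <<'E'
from h import *
p=snap("wrist","w3")
uv=proj(p,[[.4235,.3835,.06]])[0].round().astype(int); print(uv)
im=p["pixels"][max(0,uv[1]-60):uv[1]+60,uv[0]-60:uv[0]+60,::-1]
cv2.imwrite("pics/w3c.png",cv2.convertScaleAbs(cv2.resize(im,None,fx=4,fy=4,interpolation=2),alpha=1.8))
s=status.read_state()
for d in models.outline_of(p,"upper_half"): print(d["confidence"],d["box"],back(p,d["box"][:2],0.03))
go([.552-.02,.118,.32])
E
```

```text
[256 166]
0.96 [160.8, 295.7, 67.6, 78.4] [[0.56334726 0.12480995 0.03      ]]
0.74 [111.5, 128.7, 78.1, 113.2] [[0.28577174 0.21775392 0.03      ]]
shift [-0.215  -0.1879 -0.0351] q6 -0.419
```

View pics/w3c.png

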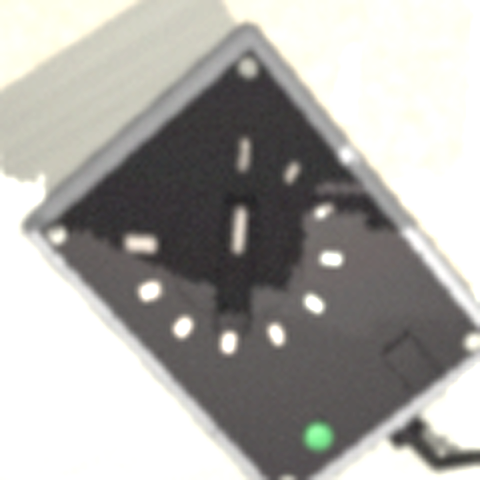

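Knob's line (238,230) points at the first tick (244,155): at zero. Now over the upper half.

Converted, -0.239 m is -4.78, -0.175 m is -3.5.

>>> drive_effector:
  plan:
    - [1, -0.7, -0.5, -0.2, 0]
    - [1, -1.4, -1, -0.4, 0]
    - [1, -2.1, -1.54, -0.6, 0]
    - [1, -2.8, -2.06, -0.6, 0]
    - [1, -3.5, -2.6, -0.6, 0]
    - [1, -4.2, -3.1, -0.6, 0]
    - [1, -4.78, -3.5, -0.6, 0]
    - [1, -4.78, -3.5, -0.6, 0]

```text
t: 8.4
position: [0.5603, 0.1156, 0.313]
eef_rot: [0.231, 0.973, -0.001, -0.001]
ft_force: [0.2, 1.1, -0.4]
opening: 1.002
gripper_force: 0.0
```

```bash
python3 - <<'E'
from h import *
p=snap("wrist","w4"); p["pixels"]
for q in["upper_half","lower_half"]:
    for d in models.outline_of(p,q):
        print(q,d["confidence"],d["box"],back(p,d["box"][:2],0.03))
b=cv2.resize(p["pixels"],(800,600),interpolation=cv2.INTER_CUBIC)
cv2.imwrite("pics/w4b.png",b[...,::-1])
E
```

```text
upper_half 0.84 [217.6, 11.9, 73.9, 23.9] [[0.35230084 0.15970262 0.03      ]]
upper_half 0.81 [258.4, 159.9, 69.9, 98.4] [[0.56075394 0.11797439 0.03      ]]
lower_half 0.98 [64.5, 210.3, 128.9, 106.1] [[ 0.49078242 -0.21371988  0.03      ]]
```

View pics/w4b.png

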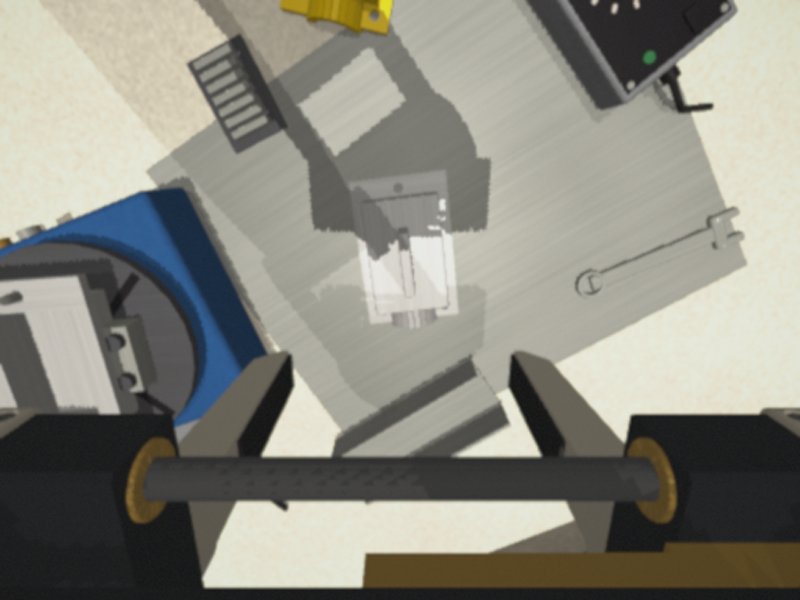

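```bash
python3 - <<'E'
from h import *
p=snap("wrist")
k=.64
c=np.array([[350,187],[445,170],[458,318],[370,324]])*k-.18
X=back(p,c,0.008); print(X.round(4), [np.linalg.norm(X[i]-X[(i+1)%4]).round(4) for i in range(4)])
L=back(p,np.array([[404,228],[410,295]])*k,0.08); print(L, np.linalg.norm(L[1]-L[0]), np.arctan2(*(L[1]-L[0])[1::-1]), L.mean(0))
B=back(p,np.array([[398,187]])*k,.008); print("B",B)
g=p["pixels"][90:220,200:320,::-1]
cv2.imwrite("pics/w4c.png",cv2.resize(g,(550,596),interpolation=2))
E
```

```text
[[0.4801 0.0993 0.008 ]
 [0.5085 0.1938 0.008 ]
 [0.6605 0.14   0.008 ]
 [0.6226 0.0477 0.008 ]] [np.float64(0.0986), np.float64(0.1613), np.float64(0.0999), np.float64(0.1516)]
[[0.53348985 0.13464725 0.08      ]
 [0.59191105 0.11196856 0.08      ]] 0.06266864765246098 -0.37028641938068396 [0.56270045 0.12330791 0.08      ]
B [[0.50251199 0.14368236 0.008     ]]
```

View pics/w4c.png

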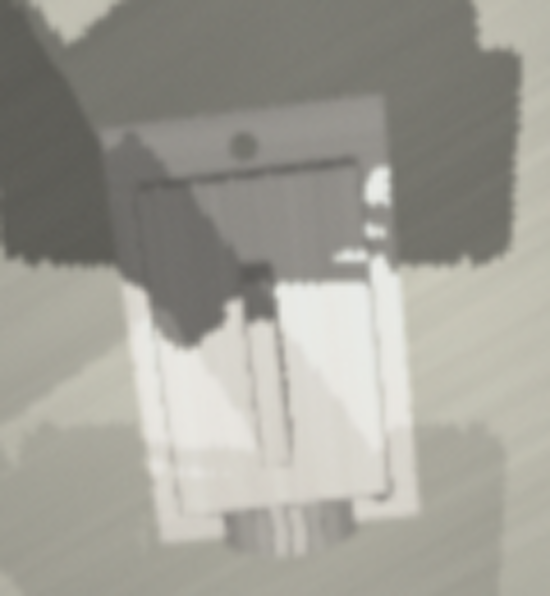

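```bash
python3 - <<'E'
from h import *
p=snap("wrist"); f=lambda a:np.array(a)/[4.583,4.583]+[200,90]-.4
X=back(p,f([[105,130],[385,96],[418,510],[162,545]]),0.008); print(X.round(4), [np.linalg.norm(X[i]-X[(i+1)%4]).round(4) for i in range(4)],X.mean(0))
for i,j in((0,3),(1,2)): print(np.arctan2(*(X[j]-X[i])[1::-1]))
for i,j in((0,1),(3,2)): print(np.arctan2(*(X[j]-X[i])[1::-1])-np.pi/2)
L=back(p,f([[258,268],[277,465]]),0.08); a=np.arctan2(*(L[1]-L[0])[1::-1]);print("lug",L, a, L.mean(0))
B=back(p,f([[243,146]]),.008); print("B",B)
t=(L.mean(0)+X.mean(0))/2; t[2]=.064; print(t); go(t,-0.365)
E
```

```text
[[0.4771 0.099  0.008 ]
 [0.5104 0.1916 0.008 ]
 [0.6548 0.1391 0.008 ]
 [0.6238 0.0443 0.008 ]] [np.float64(0.0984), np.float64(0.1537), np.float64(0.0998), np.float64(0.1565)] [0.56654165 0.11848614 0.008     ]
-0.35712676785998965
-0.3487049439675574
-0.3450381915618159
-0.31655810173057763
lug [[0.53455877 0.13041302 0.08      ]
 [0.59360982 0.10780241 0.08      ]] -0.3656781516851981 [0.56408429 0.11910771 0.08      ]
B [[0.50351959 0.13983156 0.008     ]]
[0.56531297 0.11879693 0.064     ]
shift [-0.0064  0.0022  0.2509] -0.097 q6 -0.943
```

Converted, 0.08 m is 1.6, 0.249 m is 4.98, -0.108 rad is -1.08.

>>> drive_effector:
  plan:
    - [1, -0.11, 0.04, 0.8, -0.5]
    - [1, -0.11, 0.04, 1.6, -1.08]
    - [1, -0.11, 0.04, 2.4, -1.08]
    - [1, -0.11, 0.04, 3.2, -1.08]
    - [1, -0.11, 0.04, 4, -1.08]
    - [1, -0.11, 0.04, 4.6, -1.08]
    - [1, -0.11, 0.04, 4.98, -1.08]
    - [1, -0.11, 0.04, 4.98, -1.08]

```text
t: 9.45
position: [0.5633, 0.1189, 0.0636]
eef_rot: [0.176, 0.984, -0.001, -0.002]
ft_force: [0.3, -0.0, 0.0]
opening: 1.0
gripper_force: 0.0
```

>>> drive_effector:
  plan:
    - [0, 0, 0, 0, 0]
    - [0, 0, 0, 0, 0]
    - [0, 0, 0, 0, 0]
    - [0, 0, 0, 0, 0]
    - [0, 0, 0, 0, 0]
    - [0, 0, 0, 0, 0]
    - [0, 0, 0, 0, 0]
    - [0, 0, 0, 0, 0]
  force: 50

```text
t: 10.25
position: [0.5651, 0.1182, 0.0664]
eef_rot: [0.176, 0.984, -0.0, -0.0]
ft_force: [1.1, -0.2, -0.7]
opening: 0.361
gripper_force: 0.0
```

>>> drive_effector:
  plan:
    - [0, 0, 0, 0, 0]
    - [0, 0, 0, 0, 0]
    - [0, 0, 0, 0, 0]
    - [0, 0, 0, 0, 0]
    - [0, 0, 0, 0, 0]
    - [0, 0, 0, 0, 0]
    - [0, 0, 0, 0, 0]
  force: 50

```text
t: 10.95
position: [0.565, 0.1181, 0.0664]
eef_rot: [0.176, 0.984, -0.0, -0.0]
ft_force: [-0.4, -1.6, -1.3]
opening: 0.107
gripper_force: 50.0
```

Gripped at 10 mm. Lift, then carry to a viewing position beyond the lower half.

Converted, -0.28 m is -5.6, -0.26 m is -5.2.

>>> drive_effector:
  plan:
    - [0, 0, 0, -0.6, 0]
    - [0, 0, 0, -1.2, 0]
    - [0, 0, 0, -2, 0]
    - [0, 0, 0, -2.8, 0]
    - [0, 0, 0, -3.6, 0]
    - [0, 0, 0, -4.4, 0]
    - [0, 0, 0, -5.2, 0]
    - [0, 0, 0, -5.6, 0]

```text
t: 11.75
position: [0.5652, 0.1183, 0.3497]
eef_rot: [0.176, 0.984, 0.001, 0.001]
ft_force: [-0.4, 0.2, -6.4]
opening: 0.101
gripper_force: 50.0
```

>>> drive_effector:
  plan:
    - [0, -0.4, -0.7, 0, 0]
    - [0, -0.9, -1.5, 0, 0]
    - [0, -1.4, -2.3, 0, 0]
    - [0, -1.9, -3.1, 0, 0]
    - [0, -2.4, -3.9, 0, 0]
    - [0, -2.9, -4.7, 0, 0]
    - [0, -3.4, -5.5, 0, 0]
    - [0, -3.78, -6.34, 0, 0]

```text
t: 12.55
position: [0.6325, -0.2466, 0.3451]
eef_rot: [0.176, 0.984, 0.0, -0.001]
ft_force: [1.0, 0.2, -6.1]
opening: 0.104
gripper_force: 50.0
```

>>> drive_effector:
  plan:
    - [0, 0, 0, 0, 0]
    - [0, 0, 0, 0, 0]

```text
t: 12.75
position: [0.6321, -0.2457, 0.345]
eef_rot: [0.177, 0.984, 0.0, -0.001]
ft_force: [0.6, 0.6, -5.5]
opening: 0.101
gripper_force: 50.0
```

```bash
python3 - <<'E'
from h import *
p=snap("wrist","w5")
for q in["upper_half","lower_half"]:
    for d in models.outline_of(p,q): print(q,d["confidence"],d["box"],back(p,d["box"][:2],0.152))
cv2.imwrite("pics/w5b.png",cv2.resize(p["pixels"],(800,600),interpolation=2)[...,::-1])
E
```

```text
lower_half 0.56 [274.0, 65.4, 162.2, 123.6] [[ 0.51962517 -0.18272092  0.152     ]]
```

View pics/w5b.png

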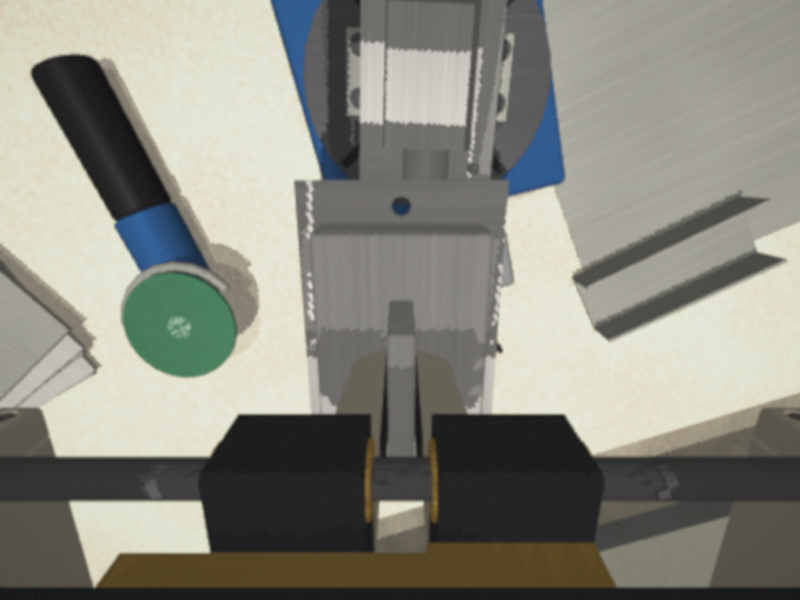

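Held part is square in the hand, its hole B at (401,206); the lower half is cut off at the top edge. Move farther back to get all of it in view.

>>> drive_effector:
  plan:
    - [0, -0.6, 0, -0.2, 0]
    - [0, -1.2, 0, -0.4, 0]
    - [0, -1.7, 0, -0.4, 0]
    - [0, -1.7, 0, -0.4, 0]
    - [0, -1.7, 0, -0.4, 0]
    - [0, -1.7, 0, -0.4, 0]

```text
t: 13.5
position: [0.7115, -0.2734, 0.3668]
eef_rot: [0.176, 0.984, -0.0, 0.0]
ft_force: [0.4, 0.9, -5.6]
opening: 0.107
gripper_force: 50.0
```

```bash
python3 - <<'E'
from h import *
s=status.read_state(); p=snap("wrist","w6"); np.save("w6.npy",{"p":p,"s":s},allow_pickle=True)
for d in models.outline_of(p,"lower_half"): print(d["confidence"],d["box"],back(p,d["box"][:2],0.152))
l=cv2.resize(p["pixels"][0:150,200:330],(520,600),interpolation=2); h=cv2.resize(p["pixels"][100:200,180:330],(280,187),interpolation=2)
m=np.zeros((600,800,3),np.uint8); m[:,:520]=l; m[:187,520:]=h
t=snap("top"); u=proj(t,[[.5,-.19,.152]])[0].astype(int); g=cv2.resize(t["pixels"][u[1]-35:u[1]+35,u[0]-35:u[0]+35],(280,280),interpolation=2); m[300:580,520:]=g; print(u)
cv2.imwrite("pics/w6m.png",cv2.convertScaleAbs(m[...,::-1],alpha=1.2))
# expected hole B location in tool
M=np.array(p["mount"]); uv=np.array([256.5,131.7]); 
r=M[:3,:3]@np.array([(uv[0]-p["cx"])/p["fx"],(uv[1]-p["cy"])/p["fy"],1]); c=M[:3,3]; print("holeB tool",c+r*(.0584-c[2])/r[2])
E
```

```text
0.88 [271.8, 35.1, 153.0, 62.4] [[ 0.56555033 -0.20052666  0.152     ]]
[311 200]
holeB tool [ 0.06530195 -0.0003517   0.0584    ]
```

View pics/w6m.png

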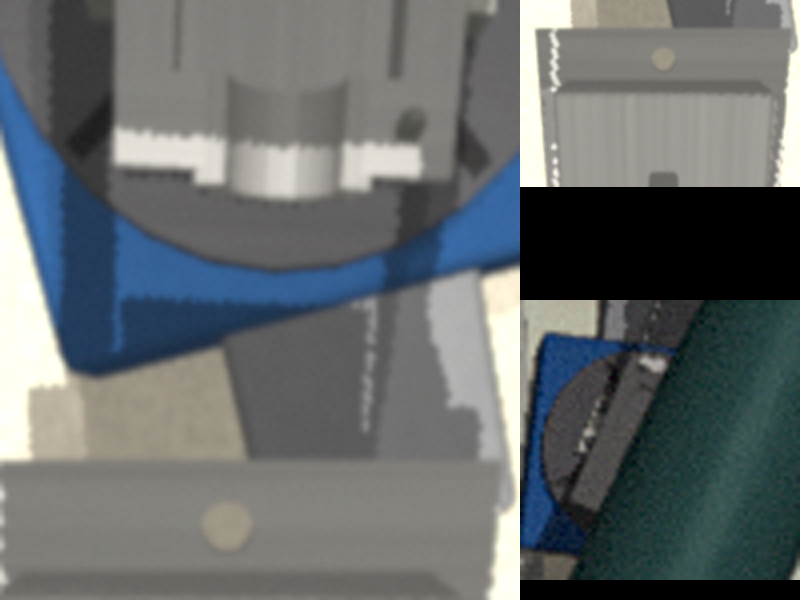

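The picture shows the lower half's near end only: flange corners at (113,163) and (455,180), pin A at (410,125). I'll work out a first estimate from that, then view it from the side.

```bash
python3 - <<'E'
from h import *
D=np.load("w6.npy",allow_pickle=True).item(); p=D["p"]
f=lambda a:np.array(a)/4+[200,0]-.4
C=back(p,f([[113,164],[455,180]]),.152); print(C,np.linalg.norm(C[1]-C[0])); yaw=np.arctan2(*(C[1]-C[0])[1::-1])-np.pi/2
P=back(p,f([[408,133]]),.154)[0]; T=back(p,f([[411,116]]),.167)[0]; print("yaw",yaw,"pinA",P,T)
e=np.array([np.cos(yaw),np.sin(yaw),0]); n=np.array([-e[1],e[0],0])
print("seat from corners",C.mean(0)-.078*e,"from pin",P-.066*e-.036*n,T-.066*e-.036*n)
seat=C.mean(0)-.078*e
go([seat[0]+.06,seat[1]+.16,.36])
E
```

```text
[[ 0.55302361 -0.25122366  0.152     ]
 [ 0.59208291 -0.15751638  0.152     ]] 0.10152184391815891
yaw -0.39492383078570015 pinA [ 0.57574896 -0.16734764  0.154     ] [ 0.5740371  -0.16808437  0.167     ]
seat from corners [ 0.50055724 -0.17436047  0.152     ] from pin [ 0.50097869 -0.17518387  0.154     ] [ 0.49926683 -0.1759206   0.167     ]
shift [0.2315 0.1909 0.007 ] q6 -1.617
```

Converted, 0.175 m is 3.5, 0.231 m is 4.62.

>>> drive_effector:
  plan:
    - [0, 0.5, 0.4, 0, 0]
    - [0, 1.1, 0.9, 0, 0]
    - [0, 1.7, 1.4, 0, 0]
    - [0, 2.3, 1.9, 0, 0]
    - [0, 2.9, 2.4, 0, 0]
    - [0, 3.5, 2.9, 0, 0]
    - [0, 4.1, 3.4, 0, 0]
    - [0, 4.62, 3.8, 0, 0]

```text
t: 14.45
position: [0.5596, -0.0143, 0.3671]
eef_rot: [0.176, 0.984, 0.0, 0.001]
ft_force: [0.9, -0.2, -5.2]
opening: 0.108
gripper_force: 50.0
```

>>> drive_effector:
  plan:
    - [0, 0, 0, 0, 0]
    - [0, 0, 0, 0, 0]
    - [0, 0, 0, 0, 0]

```text
t: 14.75
position: [0.5613, -0.0163, 0.3666]
eef_rot: [0.177, 0.984, -0.0, 0.0]
ft_force: [0.2, -0.6, -6.0]
opening: 0.103
gripper_force: 50.0
```

```bash
cat > fit.py <<'E'
from h import *
from scipy.optimize import minimize
def fit(p,x0):
    g=cv2.GaussianBlur(cv2.cvtColor(p["pixels"],cv2.COLOR_RGB2GRAY).astype(np.float32),(0,0),1.0)
    gx=cv2.Sobel(g,cv2.CV_32F,1,0)/8; gy=cv2.Sobel(g,cv2.CV_32F,0,1)/8
    t=np.linspace(-1,1,60)
    def segs(hx,hy): return [(np.c_[t*hx*.95,0*t+hy],[0,1]),(np.c_[t*hx*.95,0*t-hy],[0,1]),(np.c_[0*t+hx,t*hy*.95],[1,0]),(np.c_[0*t-hx,t*hy*.95],[1,0])]
    def W(l,x,z=.152):
        c,s=np.cos(x[2]),np.sin(x[2]); return np.c_[l@np.array([[c,s],[-s,c]])+x[:2],np.full(len(l),z)]
    def score(x):
        tot=0
        for l,n in segs(.078,.05):
            a=proj(p,W(l,x)); b=proj(p,W(l+np.array(n)*.002,x)); d=b-a; d/=np.linalg.norm(d,axis=1)[:,None]
            u=a.astype(np.float32); sx=cv2.remap(gx,u[:,:1],u[:,1:],1)[:,0]; sy=cv2.remap(gy,u[:,:1],u[:,1:],1)[:,0]
            tot+=np.minimum(np.abs(sx*d[:,0]+sy*d[:,1]),12).mean()
        return -tot
    best=None
    for dx in np.arange(-.008,.0081,.002):
        for dy in np.arange(-.008,.0081,.002):
            for da in np.arange(-.06,.061,.02):
                x=np.array(x0)+[dx,dy,da]; v=score(x)
                if best is None or v<best[0]: best=(v,x)
    r=minimize(score,best[1],method="Nelder-Mead",options=dict(initial_simplex=best[1]+np.array([[0,0,0],[.002,0,0],[0,.002,0],[0,0,.02]]),xatol=1e-5,fatol=1e-4))
    return r.x,-r.fun,-score(np.array(x0)),W
E
python3 - <<'E'
from fit import *
s=status.read_state(); p=snap("wrist","w7"); np.save("w7.npy",{"p":p,"s":s},allow_pickle=True)
x,v,v0,W=fit(p,[.5,-.175,-.39]); print(s["position"],s["eef_rot"]); print(x,v,v0)
print(proj(p,W(np.array([[.078,.05],[.078,-.05],[-.078,-.05],[-.078,.05]]),x)).round(1))
for q in["lower_half"]:
    for d in models.outline_of(p,q): print(d["confidence"],d["box"])
E
```

```text
[ 0.56128524 -0.01627619  0.36660775] [ 1.76635033e-01  9.84276388e-01 -6.84151128e-05  2.28868938e-04]
[ 0.50043944 -0.1745308  -0.38605153] 44.80021147341475 44.642628641007384
[[172.  222.2]
 [102.2 220.1]
 [ 85.  106.6]
 [164.3 109.2]]
0.8 [136.2, 159.5, 122.3, 129.2]
```

Edge fit locks firmly at seat (0.5004, -0.1745), yaw -0.386, agreeing with the pin A and corner estimates. Compute the move.

```bash
python3 - <<'E'
from h import *
go([.4999,-.1739,.26],np.pi-.386)
E
```

```text
shift [ 0.0029 -0.169   0.1063] 0.03 q6 -1.29
```

Converted, -0.169 m is -3.38, -0.145 m is -2.9, 0.03 rad is 0.3.

>>> drive_effector:
  plan:
    - [0, 0, -0.6, 0, 0]
    - [0, 0.02, -1.4, 0, 0]
    - [0, 0.04, -2.2, 0, 0.3]
    - [0, 0.06, -2.9, 0, 0.3]
    - [0, 0.06, -3.38, 0.6, 0.3]
    - [0, 0.06, -3.38, 1.3, 0.3]
    - [0, 0.06, -3.38, 1.9, 0.3]
    - [0, 0.06, -3.38, 2.12, 0.3]

```text
t: 15.65
position: [0.4989, -0.1738, 0.2571]
eef_rot: [0.192, 0.981, 0.0, -0.002]
ft_force: [0.5, 0.5, -5.6]
opening: 0.105
gripper_force: 50.0
```

>>> drive_effector:
  plan:
    - [0, 0, 0, 0, 0]
    - [0, 0, 0, 0, 0]
    - [0, 0, 0, 0, 0]

```text
t: 15.95
position: [0.5003, -0.1734, 0.2623]
eef_rot: [0.191, 0.982, -0.0, 0.001]
ft_force: [-0.3, 0.1, -5.2]
opening: 0.105
gripper_force: 50.0
```

```bash
python3 - <<'E'
from h import *
go([.4999,-.1739,.2184],np.pi-.386)
E
```

```text
shift [ 0.0003 -0.0006  0.0439] 0.001 q6 -1.568
```

Converted, 0.034 m is 0.68, 0.032 m is 0.64.

>>> drive_effector:
  plan:
    - [0, 0, -0.012, 0.2, 0]
    - [0, 0, -0.012, 0.4, 0]
    - [0, 0, -0.012, 0.52, 0]
    - [0, 0, -0.012, 0.58, 0]
    - [0, 0, -0.012, 0.64, 0]
    - [0, 0, -0.012, 0.68, 0]
    - [0, 0, -0.012, 0.68, 0]

```text
t: 16.65
position: [0.4995, -0.1738, 0.2263]
eef_rot: [0.191, 0.982, 0.0, -0.0]
ft_force: [-0.2, 0.2, -5.8]
opening: 0.108
gripper_force: 50.0
```

Already 8 mm down over the pins, free of side force. Continue slowly.

>>> drive_effector:
  plan:
    - [0, 0, 0, 0.04, 0]
    - [0, 0, 0, 0.08, 0]
    - [0, 0, 0, 0.1, 0]
    - [0, 0, 0, 0.12, 0]
    - [0, 0, 0, 0.12, 0]

```text
t: 17.15
position: [0.4995, -0.1738, 0.2203]
eef_rot: [0.191, 0.982, -0.0, -0.0]
ft_force: [-0.0, 0.2, -6.6]
opening: 0.1
gripper_force: 50.0
```

>>> drive_effector:
  plan:
    - [0, 0, 0, 0.02, 0]
    - [0, 0, 0, 0.03, 0]
    - [0, 0, 0, 0.03, 0]
    - [0, 0, 0, 0.03, 0]

```text
t: 17.55
position: [0.4995, -0.1738, 0.219]
eef_rot: [0.191, 0.982, -0.0, 0.0]
ft_force: [-0.5, -0.7, -5.7]
opening: 0.106
gripper_force: 50.0
```

>>> drive_effector:
  plan:
    - [0, 0, 0, 0.01, 0]
    - [0, 0, 0, 0.02, 0]
    - [0, 0, 0, 0.02, 0]
    - [0, 0, 0, 0.02, 0]

```text
t: 17.95
position: [0.4996, -0.1739, 0.2184]
eef_rot: [0.191, 0.982, -0.0, 0.0]
ft_force: [-1.6, 0.6, 2.6]
opening: 0.106
gripper_force: 50.0
```

Contact at exactly the expected height. Build up the push to about 15 N.

Converted, 0.0005 m is 0.01.

>>> drive_effector:
  plan:
    - [0, 0, 0, 0.01, 0]
    - [0, 0, 0, 0.01, 0]
    - [0, 0, 0, 0.01, 0]
    - [0, 0, 0, 0.01, 0]

```text
t: 18.35
position: [0.4996, -0.1738, 0.2184]
eef_rot: [0.191, 0.982, -0.0, 0.0]
ft_force: [-4.2, 2.6, 6.5]
opening: 0.103
gripper_force: 50.0
```

Converted, 0.001 m is 0.02, 0.0005 m is 0.01.

>>> drive_effector:
  plan:
    - [0, 0, 0, 0.01, 0]
    - [0, 0, 0, 0.02, 0]
    - [0, 0, 0, 0.02, 0]
    - [0, 0, 0, 0.02, 0]
    - [0, 0, 0, 0.02, 0]

```text
t: 18.85
position: [0.4996, -0.1739, 0.2184]
eef_rot: [0.191, 0.982, -0.0, 0.001]
ft_force: [-7.1, 3.6, 16.0]
opening: 0.101
gripper_force: 50.0
```

>>> drive_effector:
  plan:
    - [0, 0, 0, 0, 0]
    - [0, 0, 0, 0, 0]
    - [0, 0, 0, 0, 0]
    - [0, 0, 0, 0, 0]
    - [0, 0, 0, 0, 0]

```text
t: 19.35
position: [0.4996, -0.1739, 0.2184]
eef_rot: [0.191, 0.982, -0.0, 0.001]
ft_force: [-8.8, 3.5, 15.3]
opening: 0.108
gripper_force: 50.0
```

```bash
python3 -c "
from rig import workorder
print(workorder.hand_in())"
```

```text
the job is handed in; nothing more can be done
None
```

I turned the speed knob back to its zero stop first, then fitted the upper half onto both dowel pins, seated at the expected flush height, and handed in at about 19 s still gripping it and pressing down with about 15 N; the hand-in call gave no verdict.

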